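# Build up the spindle and swing the keeper over it

## Task

Build up the upright spindle: put the flanged bearing on it first, flange down and fully home on the shoulder, then the tall plain spacer on top of the bearing, lowering each one down and not letting it drop. Then push the keeper arm fully round until it lies over the top of the spindle, and leave the tape measure, tin and jar where they are.

Things in the scene. Friction and masses are not known exactly. Their poses are not given: they have to be found in the camera images.
- stand: Steel assembly stand fixed to the bench. Origin on the bench under the centre of its upright spindle; x points away from the robot (within 9 degrees), y to the robot's left, z up; all (x, y) below are in this frame. Round foot 90 mm across and 12 mm high (bolt heads 5 mm more), with a bar 36 mm wide going to y = +108 mm that carries the keeper's pivot pillar.
- shoulder (a point): Centre of the top of the shoulder disc (44 mm across) at the foot of the spindle, 20 mm above the bench. The bearing rests on it: its origin is then here, and the spacer's 34 mm higher.
- spindle_top (a point): Top of the spindle, 120 mm above the bench. The spindle is 16 mm thick and tapers to 8 mm over its last 12 mm.
- bearing: Loose flanged bearing, bare steel, 34 mm high, about 0.3 kg: flange 68 mm across and 12 mm high below, boss 50 mm across above (grip it there), with a through bore of 22 mm upright. Stands flange down on the bench. Origin: centre of its underside.
- spacer: Loose plain spacer tube, bare steel, 60 mm high, 50 mm across, about 0.3 kg, with a through bore of 22 mm upright. Stands on its end on the bench. Bearing and spacer can change places. Origin: centre of its underside.
- keeper (a joint): Angle of the steel keeper arm about its pivot. 0 to 0.3 rad: swung out, pointing away from the robot and a little left (start); 2.07 rad: its stop, lying over the spindle (-y). It points along (cos a, sin a) with a = 0.5 - value: clockwise from above to close. Arm 95 mm long, 16 mm wide, 124 to 135 mm above the bench, 10 mm over the finished stack. Stays where left; 1 to 2 N move it.
- keeper_pivot (a point): The keeper's upright pivot, x = 0, y = +80 mm, 124 mm above the bench, on a pillar 20 mm thick.
- keeper_post (a point): Top centre of the upright post on the keeper arm, to push it by: 14 mm thick, 75 mm from the pivot, from the arm's top (135 mm above the bench) to 172 mm above the bench.
- lever_press: Green hand press, fixed, do not touch; right of the work. Its lever with the red knob reaches from the press toward the robot, over x 434 to 610 mm, y 184 to 240 mm (world), 214 to 327 mm above the bench: keep wrist and gripper clear of it. Two leaf lamps farther right stand up to 0.35 m high.
- tape_measure: Bystander: yellow and black tape measure lying flat, 80 x 73 x 31 mm, right of the press's lever. Origin at its underside.
- button_tin: Bystander: round tin, 61 mm across, 30 mm high, under the press's lever. Origin: centre of its underside.
- bead_jar: Bystander: small jar with black lid, 48 mm across, 56 mm high, right of the stand. Origin: centre of its underside.
Things that resemble listed ones, but are neither listed nor needed, are in the scene too. What is shaped like the spacer but yellow is not meant.

How it is judged:
By the outcome, as a careful person would: the job done as asked, in the order asked, and still so for the second after the job is handed in, with the robot touching nothing.
It also fails if it takes over 72 s, if anything falls off the work surface, if the arm or the gripper's body presses on something with over 40 N, if the wrist force passes 120 N, or if a joint passes its speed limit or range.

## Robot

A 6-joint arm with a two-finger parallel gripper is mounted at the origin on the work surface; the furniture and walls round the work are solid. World frame = base frame: x ahead of the robot, y to its left, z up, the work surface at z = 0. Lengths are in m, angles in rad, forces in N, time in s.
With the tool pointing down it reaches from about 0.3 to 0.875 m from the base axis. Payload 6.4 kg.
Tool frame: the origin (TCP) lies at the very end of the fingers, on their centre line; the grasp point (between the pads) lies 19 mm behind it; z points along the fingers, y is the line along which they close (so a half turn about z gives the same grasp; the last joint's range is limited). The gripper opens to 85 mm and grips with 20 to 120 N. Pads are 22 mm wide; open, the fingers measure 114 mm over their backs; the gripper's body (76 mm by 85 mm) begins 54 mm behind the grasp point. The pads swing forward as they close: fully open they stand 13 mm farther back than shut.
Start: joints at [-1.543, 0.181, 1.607, -0, 1.354, -0.206], TCP at [0.133, -0.559, 0.231] pointing down, gripper open.
Joint ranges: [-2.99, 2.99], [-0.89, 2.07], [0.3, 2.58], [-1.14, 4.28], [0, 2.63], [-3.12, 3.12]. Speed limits (rad/s): [2.57, 2.57, 3.01, 3.14, 3.14, 3.14].

## Interface

Orientations are given as a unit quaternion [w, x, y, z].
In Python, from bench import ctrl gives the robot as it stands.
- The arm moves only by the tool jog_arm, never from a script. Its argument "series" is a list that holds one entry, the list of rows, each a list of 7 numbers: the shift along the tool's x, y, z in mm, then the turn, a rotation vector about the tool's x, y, z in rad, then the finger opening in mm, from 0 to 85.4. In form: [[[tx, ty, tz, rx, ry, rz, gripper], ...]]. A call has exactly 10 rows; each row shifts and turns the commanded pose from where the row before left it, along the tool's axes as they then stand; what a row does not reach is not made up. A row lasts 1/10 s, in which the tool goes at most 50 mm and 8.59 degrees, less where a joint would pass 70% of its speed; a pose out of reach is approached as far as the arm can. A call with a gripper value outside its range is refused whole. The fingers move at their own pace and stop on an object; the grip force is fixed at half the most. Time passes only in rows, so rows that do not move let the fingers close, or fill a call up. It gives the time, the measured TCP pose, the force, the opening and the grip force at its end, in the units of the state.
- ctrl.get_obs(): the state, without advancing time (a new reading comes with each control period).
- ctrl.camera(name): name is "side" or "top" or "wrist"; returns a dict with "frame" (400x640x3 uint8, blue, green, red), "z_map" (400x640 float32, m along the optical axis (not along the pixel's ray), 0 where there is no reading), "fx", "fy", "cx", "cy" (pixels), "xyz" and "rotation" of the camera in the world. Camera axes: x right, y down, z forward; pixel columns grow to the right and rows downward; lengths in m; the calibration is good to about 2 mm. A picture is of the moment at which its call begins.
- ctrl.hand_in(): hands the job in; it is judged then, once.
The state is a dict: "time_s": time; "q": joint angles; "dq": joint speeds; "joint_efforts": joint torques, N m; "eef_pos": TCP position; "eef_rot": TCP orientation; "wrist_force": force on the tool from outside, world axes, zero at the start; "torque": the same for the moment, N m; "opening": opening from 0.0 (shut) to 1.0 (fully open); "grasp_force": force on a finger pad.
Only numpy, scipy, OpenCV 4.12 (cv2) and the standard library are available. Lean on these libraries where they do the work, as an engineer would, in place of code of your own. Each camera call takes 0.05 s, during which the arm holds its last target. There are 200 camera calls.

## Working session

There is one attempt and no reset: what is moved stays moved. The work goes in short steps, Python scripts to look and compute and a tool call to move; the robot and the scene stay as the last step left them, time stands still between calls to the robot, and variables do not carry over. Pictures are saved under pics/ and viewed, at most 12 in all, crops included, and the job is handed in when it is done.

Besides the shell and the picture viewer there is one more tool, called after ">>>" by a JSON object that holds its "op" and its "data". jog_arm: Moves the arm, as the interface text tells. Its arguments: {"type":"object","properties":{"series":{"type":"array"}},"required":["series"]}

```bash
mkdir -p pics; ls; cat > h.py <<'E'
import numpy as np, cv2
from bench import ctrl
from scipy.spatial.transform import Rotation as R
def cam(n):
    c=ctrl.camera(n); r=np.array(c["rotation"],float)
    c["R"]=r if r.shape==(3,3) else R.from_quat(np.roll(r,-1)).as_matrix()
    return c
def cloud(c):
    z=c["z_map"]; v,u=np.mgrid[:400,:640]
    p=np.stack([(u-c["cx"])/c["fx"]*z,(v-c["cy"])/c["fy"]*z,z],-1)
    return p@c["R"].T+np.array(c["xyz"])
E
python3 - <<'E'
from h import *
o=ctrl.get_obs(); print({k:np.round(v,3).tolist() for k,v in o.items()})
for n in ("top","side"):
    c=cam(n); print(n,c["xyz"],c["rotation"],c["fx"],c["fy"],c["cx"],c["cy"])
    cv2.imwrite(f"pics/{n}1.png",c["frame"]); np.savez(n+"1.npz",p=cloud(c),f=c["frame"],z=c["z_map"])
E
```

```text
pics
{'time_s': 0.0, 'q': [-1.543, 0.182, 1.608, -0.0, 1.354, -0.206], 'dq': [-0.0, -0.0, -0.001, -0.001, 0.0, 0.0], 'joint_efforts': [-0.002, -44.488, -35.134, -0.0, 0.009, -0.0], 'eef_pos': [0.133, -0.559, 0.23], 'eef_rot': [-0.001, 0.993, 0.117, 0.0], 'wrist_force': [-0.601, 0.321, 0.462], 'torque': [-0.039, -0.031, -0.001], 'grasp_force': 0.0, 'opening': 0.996}
top [0.4487049  0.24981754 1.13064797] [ 0.01302122 -0.70303664  0.71049664 -0.02764859] 384.7211671154694 384.7211671154694 325.8831803150584 206.88930213631403
side [0.13788147 1.04958712 0.52637623] [ 0.11984736 -0.17936567  0.82347891 -0.52473522] 412.17762688886467 412.17762688886467 317.59864771151786 203.33464264979105
```

View pics/top1.png

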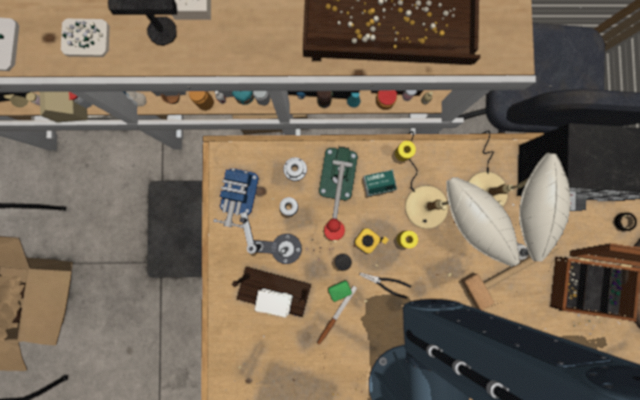

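View pics/side1.png

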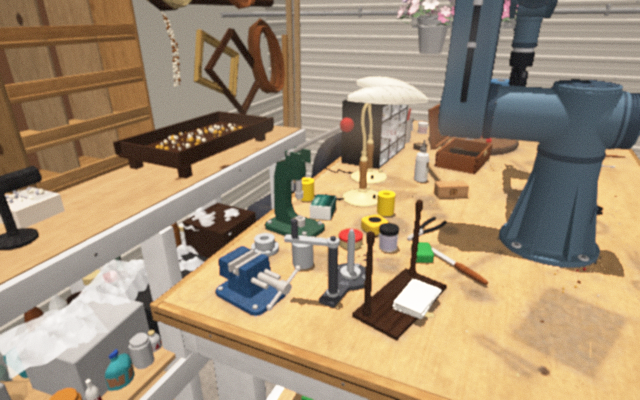

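The top view shows the bearing near (294,168), the spacer near (289,207), the spindle near (286,247) and the keeper pivot near (252,247), with the arm tip near (247,220). The jar is at (343,262), and a dark rack with two tall posts sits near (272,292). Next I'll measure these from the depth data.

```bash
python3 - <<'E'
from h import *
from scipy.optimize import least_squares
def fit(P):
    r=least_squares(lambda a:np.hypot(P[:,0]-a[0],P[:,1]-a[1])-a[2],[*P[:,:2].mean(0),.03],loss="soft_l1",f_scale=.001); return np.round(r.x,4)
d=np.load("top1.npz"); p=d["p"]
def reg(n,u,v,w,zlo,zhi):
    q=p[v-w:v+w+1,u-w:u+w+1].reshape(-1,3); q=q[(q[:,2]>zlo)&(q[:,2]<zhi)]
    if len(q)<3: print(n,"few",len(q)); return
    (cx,cy),r=cv2.minEnclosingCircle(q[:,:2].astype(np.float32))
    print(n,len(q),"mean",q.mean(0).round(4),"circ",round(cx,4),round(cy,4),round(r,4),"zq",np.quantile(q[:,2],[.05,.5,.95]).round(4),"mid",((q.min(0)+q.max(0))/2).round(4)[:2])
reg("bench",330,300,6,-1,1)
reg("bearing boss",294,168,16,.025,.06)
reg("bearing all",294,168,16,.006,.06)
reg("spacer top",289,207,14,.05,.08)
reg("foot",286,247,20,.006,.0165)
reg("shoulder",286,247,16,.0165,.03)
reg("spindle",286,247,12,.09,.14)
reg("pivot",252,247,10,.1,.19)
reg("keeperarm",250,232,20,.115,.15)
reg("post",246,222,14,.15,.19)
reg("jar",343,262,14,.035,.08)
reg("rack",272,292,45,.03,.5)
reg("vise",236,195,30,.03,.5)
for (nm,u0,u1,v0,v1) in (("rack",225,320,265,320),):
    q=p[v0:v1,u0:u1,2]; ys,xs=np.where(q>.06); 
    for y,x in list(zip(ys,xs))[:40]: print(x+u0,y+v0,p[y+v0,x+u0].round(3))
f=cv2.resize(d["f"][150:320,200:400],None,fx=4,fy=4,interpolation=cv2.INTER_CUBIC)[:600]
cv2.imwrite("pics/top1c.png",cv2.resize(d["f"][150:300,205:405],(800,600),interpolation=cv2.INTER_CUBIC))
s=np.load("side1.npz"); q=s["p"].reshape(-1,3)
def sreg(n,lo,hi):
    m=((q>lo)&(q<hi)).all(1); a=q[m]
    if len(a): print(n,len(a),a.min(0).round(3),a.max(0).round(3),"mean",a.mean(0).round(4))
sreg("rack high",[.1,.25,.05],[.3,.55,.4])
E
```

```text
bench 169 mean [0.2436 0.2173 0.0051] circ 0.2435 0.2166 0.0255 zq [-0.0044 -0.0001  0.0237] mid [0.2442 0.2172]
bearing boss 196 mean [0.6276 0.3173 0.0326] circ 0.6278 0.3172 0.0251 zq [0.029  0.0327 0.0361] mid [0.6275 0.3172]
bearing all 385 mean [0.6256 0.3169 0.0224] circ 0.6278 0.3173 0.0341 zq [0.0088 0.0282 0.0354] mid [0.6283 0.3185]
spacer top 206 mean [0.5158 0.3337 0.0589] circ 0.5159 0.3337 0.0249 zq [0.0553 0.0591 0.062 ] mid [0.5154 0.3343]
foot 640 mean [0.3961 0.3481 0.0112] circ 0.4028 0.3472 0.0563 zq [0.0075 0.0112 0.0152] mid [0.3951 0.3462]
shoulder 130 mean [0.3947 0.3429 0.0191] circ 0.3955 0.3448 0.0374 zq [0.0169 0.0187 0.0218] mid [0.3955 0.3366]
spindle 31 mean [0.3958 0.3431 0.1124] circ 0.3953 0.3436 0.0078 zq [0.105  0.1116 0.1191] mid [0.396  0.3435]
pivot 125 mean [0.4104 0.4239 0.1338] circ 0.4115 0.4266 0.0209 zq [0.1242 0.1344 0.1428] mid [0.4111 0.4237]
keeperarm 265 mean [0.4386 0.4306 0.1342] circ 0.4434 0.4316 0.053 zq [0.1296 0.1338 0.1421] mid [0.4435 0.4317]
post 31 mean [0.4759 0.4389 0.1682] circ 0.476 0.4396 0.0067 zq [0.1556 0.1698 0.17
[... 851 characters left out ...]
7]
244 277 [0.323 0.45  0.085]
245 277 [0.321 0.449 0.074]
303 277 [0.449 0.25  1.131]
238 278 [0.326 0.456 0.132]
239 278 [0.326 0.454 0.129]
240 278 [0.325 0.452 0.126]
241 278 [0.324 0.451 0.12 ]
242 278 [0.323 0.45  0.11 ]
243 278 [0.322 0.449 0.102]
244 278 [0.32  0.449 0.089]
245 278 [0.318 0.449 0.073]
237 279 [0.325 0.456 0.144]
238 279 [0.325 0.453 0.148]
239 279 [0.324 0.452 0.139]
240 279 [0.323 0.451 0.132]
241 279 [0.322 0.45  0.123]
242 279 [0.321 0.45  0.113]
243 279 [0.32  0.448 0.105]
244 279 [0.317 0.45  0.086]
233 280 [0.327 0.459 0.175]
234 280 [0.327 0.456 0.178]
235 280 [0.327 0.453 0.179]
rack high 401 [0.264 0.29  0.05 ] [0.279 0.302 0.189] mean [0.2706 0.2972 0.123 ]
```

View pics/top1c.png

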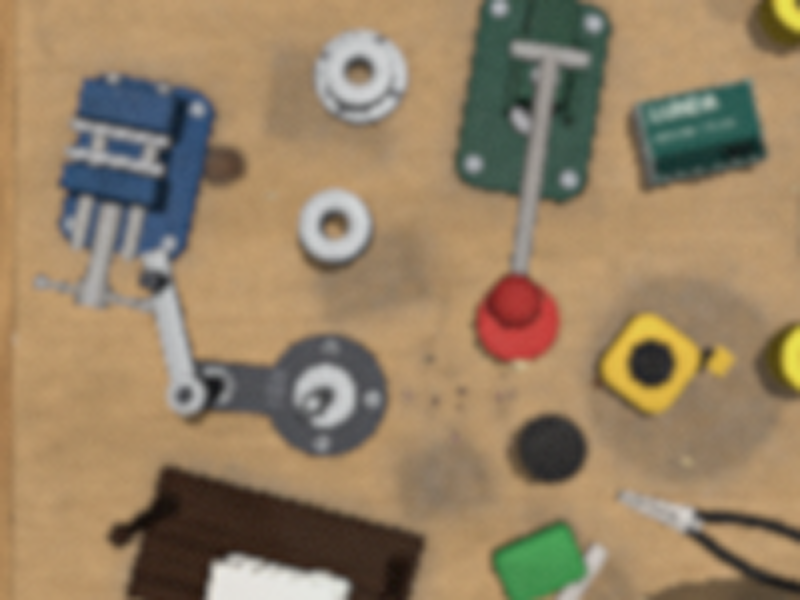

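The crop confirms the layout: bearing at crop (360,75), spacer at (335,228), spindle base at (325,397), keeper post at (155,278). The spindle sticks up farther than a vertical grasp of the bearing allows, because the palm would hit it. I'll therefore grip the bearing with the tool tilted about 38°. Next I'll check the clearances and write a move planner.

```bash
cat >> h.py <<'E'
def Rt(az,th):
    "tool x forward at azimuth az, tool tilted th (deg) from down toward az"
    a,t=np.radians([az,th]); f=np.array([np.cos(a),np.sin(a),0]); k=np.array([0,0,1.])
    z=np.sin(t)*f-np.cos(t)*k; x=np.cos(t)*f+np.sin(t)*k
    return np.stack([x,np.cross(z,x),z],1)
def tcp():
    o=ctrl.get_obs(); return np.array(o["eef_pos"]),R.from_quat(np.roll(o["eef_rot"],-1)).as_matrix(),o
def plan(target,Rtg,n):
    "n rows from current pose: straight line + constant-axis turn"
    p,Rm,o=tcp(); target=np.array(target); rv=R.from_matrix(Rm.T@Rtg).as_rotvec()/n
    s=(target-p)/n; print("shift row mm per axis (world)",(s*1e3).round(1),"|",round(np.linalg.norm(s)*1e3,1),"turn/row deg",round(np.degrees(np.linalg.norm(rv)),2))
    for i in range(n):
        Ri=Rm@R.from_rotvec(rv*i).as_matrix(); print((Ri.T@s*1e3).round(1).tolist(),rv.round(3).tolist())
E
python3 - <<'E'
from h import *
c=cam("wrist"); p,Rm,o=tcp(); print("cam in tool",(Rm.T@(np.array(c["xyz"])-p)).round(3),"axes",(Rm.T@c["R"]).round(2).tolist())
d=np.load("top1.npz"); q=d["p"].reshape(-1,3)
def z(n,x0,x1,y0,y1):
    m=(q[:,0]>x0)&(q[:,0]<x1)&(q[:,1]>y0)&(q[:,1]<y1); print(n,m.sum(),np.quantile(q[m,2],[0,.1,.5,.9,1]).round(3))
z("press left edge",.55,.72,.24,.275); z("press left2",.55,.72,.215,.24)
z("around bearing",.58,.68,.275,.283)
z("vise near",.47,.6,.4,.44)
for x in np.arange(.4,.7,.03): z(f"lever x{x:.2f}",x,x+.03,.17,.25)
plan([.133,-.559,.46],Rm,5); plan([.45,.0,.46],Rm,13)
E
```

```text
cam in tool [ 0.074  0.    -0.143] axes [[-0.0, -0.96, -0.29], [1.0, -0.0, -0.0], [0.0, -0.29, 0.96]]
press left edge 670 [-0.009 -0.004 -0.001  0.003  0.024]
press left2 516 [-0.006 -0.002  0.015  0.019  0.225]
around bearing 73 [-0.009 -0.003 -0.     0.002  0.004]
vise near 666 [-0.007 -0.003 -0.     0.014  0.173]
lever x0.40 270 [-0.007 -0.004 -0.     0.028  0.033]
lever x0.43 1279 [-0.006  0.028  1.131  1.131  1.131]
lever x0.46 290 [-0.006 -0.003  0.001  0.315  0.319]
lever x0.49 289 [-0.006 -0.004 -0.001  0.283  0.291]
lever x0.52 291 [-0.006 -0.002  0.002  0.266  0.273]
lever x0.55 341 [-0.003  0.013  0.017  0.246  0.258]
lever x0.58 422 [-0.003  0.014  0.194  0.225  0.24 ]
lever x0.61 275 [-0.005  0.001  0.158  0.199  0.224]
lever x0.64 233 [-0.005 -0.001  0.016  0.187  0.191]
lever x0.67 183 [-0.006 -0.003  0.002  0.017  0.022]
shift row mm per axis (world) [-0.  -0.  45.9] | 45.9 turn/row deg 0.0
[-0.0, -0.1, -45.9] [0.0, 0.0, 0.0]
[-0.0, -0.1, -45.9] [0.0, 0.0, 0.0]
[-0.0, -0.1, -45.9] [0.0, 0.0, 0.0]
[-0.0, -0.1, -45.9] [0.0, 0.0, 0.0]
[-0.0, -0.1, -45.9] [0.0, 0.0, 0.0]
shift row mm per axis (world) [24.4 43.  17.6] | 52.5 turn/row deg 0.0
[33.7, -36.2, -17.6] [0.0, 0.0, 0.0]
[33.7, -36.2, -17.6] [0.0, 0.0, 0.0]
[33.7, -36.2, -17.6] [0.0, 0.0, 0.0]
[33.7, -36.2, -17.6] [0.0, 0.0, 0.0]
[33.7, -36.2, -17.6] [0.0, 0.0, 0.0]
[33.7, -36.2, -17.6] [0.0, 0.0, 0.0]
[33.7, -36.2, -17.6] [0.0, 0.0, 0.0]
[33.7, -36.2, -17.6] [0.0, 0.0, 0.0]
[33.7, -36.2, -17.6] [0.0, 0.0, 0.0]
[33.7, -36.2, -17.6] [0.0, 0.0, 0.0]
[33.7, -36.2, -17.6] [0.0, 0.0, 0.0]
[33.7, -36.2, -17.6] [0.0, 0.0, 0.0]
[33.7, -36.2, -17.6] [0.0, 0.0, 0.0]
```

>>> {"op": "jog_arm", "data": {"series": [[[0,0,-40,0,0,0,85],[0,0,-50,0,0,0,85],[0,0,-50,0,0,0,85],[0,0,-50,0,0,0,85],[0,0,-40,0,0,0,85],[0,0,0,0,0,0,85],[20,-40,0,0,0,0,85],[20,-40,0,0,0,0,85],[20,-40,0,0,0,0,85],[20,-40,0,0,0,0,85]]]}}

```text
time_s: 1.15
eef_pos: [0.1741, -0.3834, 0.4599]
eef_rot: [-0.001, 0.993, 0.116, 0.0]
wrist_force: [1.5, 0.2, 0.5]
opening: 0.998
grasp_force: 0.0
```

>>> {"op": "jog_arm", "data": {"series": [[[36,-31,0,0,0,0,85],[36,-31,0,0,0,0,85],[36,-31,0,0,0,0,85],[36,-31,0,0,0,0,85],[36,-31,0,0,0,0,85],[36,-31,0,0,0,0,85],[36,-31,0,0,0,0,85],[36,-31,0,0,0,0,85],[36,-31,0,0,0,0,85],[36,-31,0,0,0,0,85]]]}}

```text
time_s: 2.15
eef_pos: [0.453, 0.0019, 0.4604]
eef_rot: [-0.0, 0.993, 0.117, -0.0]
wrist_force: [0.4, -0.7, 0.4]
opening: 0.998
grasp_force: 0.0
```

```bash
python3 - <<'E'
from h import *
p,Rm,o=tcp(); print(p.round(4),np.round(o["q"],3))
plan([.56,.335,.36],Rt(-5,0),8)
E
```

```text
[0.453  0.0019 0.4604] [-0.259 -0.19   1.528 -0.     1.804  1.078]
shift row mm per axis (world) [ 13.4  41.6 -12.6] | 45.5 turn/row deg 2.3
[22.7, -37.4, 12.5] [-0.0, 0.0, 0.04]
[21.2, -38.3, 12.5] [-0.0, 0.0, 0.04]
[19.6, -39.1, 12.5] [-0.0, 0.0, 0.04]
[18.0, -39.8, 12.5] [-0.0, 0.0, 0.04]
[16.4, -40.5, 12.5] [-0.0, 0.0, 0.04]
[14.8, -41.2, 12.6] [-0.0, 0.0, 0.04]
[13.1, -41.7, 12.6] [-0.0, 0.0, 0.04]
[11.4, -42.2, 12.6] [-0.0, 0.0, 0.04]
```

>>> {"op": "jog_arm", "data": {"series": [[[23,-37,12,0,0,0.04,85],[21,-38,12,0,0,0.04,85],[20,-39,12,0,0,0.04,85],[18,-40,12,0,0,0.04,85],[16,-41,13,0,0,0.04,85],[15,-41,13,0,0,0.04,85],[13,-42,13,0,0,0.04,85],[11,-42,12,0,0,0.04,70],[0,0,0,0,0.13,0,64],[0,0,0,0,0.13,0,64]]]}}

```text
time_s: 3.15
eef_pos: [0.5599, 0.3338, 0.3557]
eef_rot: [0.008, 0.991, -0.042, 0.128]
wrist_force: [0.1, -0.2, -0.3]
opening: 0.75
grasp_force: 0.0
```

```bash
python3 - <<'E'
from h import *
p,Rm,o=tcp(); print(p.round(4),np.round(o["q"],3),o["opening"])
B=np.array([.6278,.3172,0]); f=np.array([np.cos(np.radians(-5)),np.sin(np.radians(-5)),0])
plan(B+.003*f+[0,0,.12],Rt(-5,38),8)
c=cam("wrist"); cv2.imwrite("pics/w1.png",c["frame"]); np.savez("w1.npz",p=cloud(c))
E
```

```text
[0.5599 0.3338 0.3557] [ 0.418  0.142  1.424 -0.129  1.354  2.087] 0.7495248004174747
shift row mm per axis (world) [  8.9  -2.1 -29.5] | 30.8 turn/row deg 2.91
[1.2, 1.2, 30.8] [0.0, 0.051, 0.001]
[-0.3, 1.2, 30.8] [0.0, 0.051, 0.001]
[-1.9, 1.2, 30.8] [0.0, 0.051, 0.001]
[-3.5, 1.3, 30.6] [0.0, 0.051, 0.001]
[-5.0, 1.3, 30.4] [0.0, 0.051, 0.001]
[-6.5, 1.3, 30.1] [0.0, 0.051, 0.001]
[-8.1, 1.3, 29.7] [0.0, 0.051, 0.001]
[-9.6, 1.3, 29.3] [0.0, 0.051, 0.001]
```

View pics/w1.png

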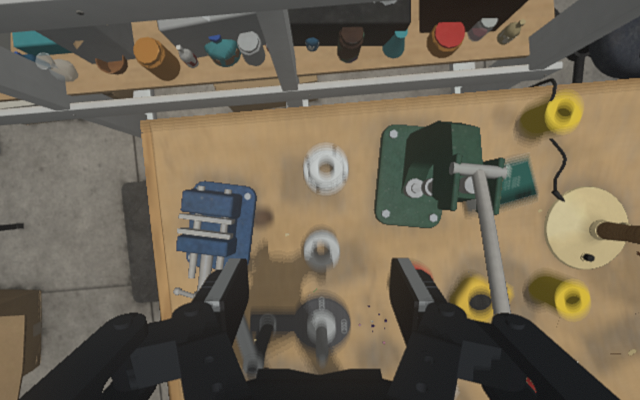

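The wrist view shows the bearing at (325,168), the spacer at (322,250) and the spindle at (320,320), with the fingers either side, the press lever clear to the right and the vise clear to the left. Going down with the full tilt.

>>> {"op": "jog_arm", "data": {"series": [[[1,1,31,0,0.05,0,64],[0,1,31,0,0.05,0,64],[-2,1,31,0,0.05,0,64],[-4,1,31,0,0.05,0,64],[-5,1,30,0,0.05,0,64],[-6,1,30,0,0.05,0,64],[-8,1,30,0,0.05,0,64],[-10,1,29,0,0.05,0,64],[0,0,0,0,0,0,64],[0,0,0,0,0,0,64]]]}}

```text
time_s: 4.2
eef_pos: [0.6298, 0.3181, 0.1252]
eef_rot: [0.015, 0.946, -0.041, 0.322]
wrist_force: [0.2, 0.0, 0.9]
opening: 0.749
grasp_force: 0.0
```

```bash
python3 - <<'E'
from h import *
p,Rm,o=tcp(); print(p.round(4),np.round(o["q"],3),o["opening"],np.round(o["wrist_force"],1))
def circ(q,zlo,zhi,c,r=.05):
    q=q.reshape(-1,3); q=q[(q[:,2]>zlo)&(q[:,2]<zhi)&(np.hypot(q[:,0]-c[0],q[:,1]-c[1])<r)]
    (a,b),rr=cv2.minEnclosingCircle(q[:,:2].astype(np.float32)); return np.round([a,b,rr,np.median(q[:,2]),len(q)],4)
c=cam("wrist"); P2=cloud(c); P1=np.load("w1.npz")["p"]
for P in (P1,P2):
    print("boss",circ(P,.029,.04,(.628,.317)),"flange",circ(P,.008,.04,(.628,.317)),"spacer",circ(P,.056,.066,(.516,.334)),"spindle",circ(P,.112,.13,(.396,.343),.02))
B=np.array([.6278,.3172,0]); f=np.array([np.cos(np.radians(-5)),np.sin(np.radians(-5)),0])
plan(B+.003*f+[0,0,.020],Rt(-5,38),8)
cv2.imwrite("pics/w2.png",c["frame"])
E
```

```text
[0.6298 0.3181 0.1252] [ 0.44   0.346  1.79  -0.673  0.517  2.608] 0.7490758380921189 [0.2 0.  0.9]
boss [6.265e-01 3.164e-01 2.480e-02 3.470e-02 7.740e+02] flange [6.265e-01 3.165e-01 3.390e-02 3.310e-02 1.464e+03] spacer [5.146e-01 3.328e-01 2.500e-02 6.060e-02 8.470e+02] spindle [3.953e-01 3.437e-01 7.500e-03 1.178e-01 1.050e+02]
boss [6.263e-01 3.164e-01 2.500e-02 3.480e-02 3.090e+03] flange [6.263e-01 3.163e-01 3.400e-02 3.380e-02 5.445e+03] spacer [ 0.  0.  0. nan  0.] spindle [ 0.  0.  0. nan  0.]
shift row mm per axis (world) [ -0.   -0.2 -13.4] | 13.4 turn/row deg 0.02
[-8.3, 0.2, 10.6] [-0.0, 0.0, 0.0]
[-8.3, 0.2, 10.6] [-0.0, 0.0, 0.0]
[-8.3, 0.2, 10.6] [-0.0, 0.0, 0.0]
[-8.3, 0.2, 10.6] [-0.0, 0.0, 0.0]
[-8.3, 0.2, 10.6] [-0.0, 0.0, 0.0]
[-8.3, 0.2, 10.6] [-0.0, 0.0, 0.0]
[-8.3, 0.2, 10.6] [-0.0, 0.0, 0.0]
[-8.3, 0.2, 10.6] [-0.0, 0.0, 0.0]
  return _methods._mean(a, axis=axis, dtype=dtype,
  ret = ret.dtype.type(ret / rcount)
```

View pics/w2.png

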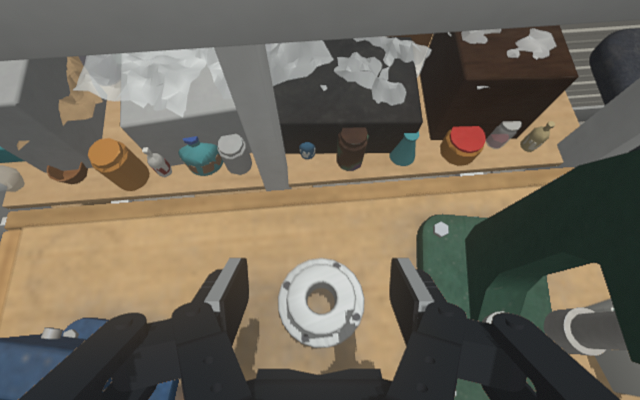

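The wrist view shows the bearing at (320,300), centred between the open fingers, with the press to the right of the right finger. The wrist depth data puts it at (0.6264, 0.3164).

>>> {"op": "jog_arm", "data": {"series": [[[-8,0,10,0,0,0,64],[-8,0,10,0,0,0,64],[-8,0,10,0,0,0,64],[-8,1,10,0,0,0,64],[-8,0,10,0,0,0,64],[-8,1,10,0,0,0,64],[-8,0,10,0,0,0,64],[-5,0,7,0,0,0,64],[-3,0,4,0,0,0,64],[0,0,0,0,0,0,64]]]}}

```text
time_s: 5.25
eef_pos: [0.6305, 0.317, 0.0244]
eef_rot: [0.014, 0.945, -0.041, 0.325]
wrist_force: [0.3, 0.1, 0.2]
opening: 0.749
grasp_force: 0.0
```

```bash
python3 - <<'E'
from h import *
p,Rm,o=tcp(); print(p.round(4),o["opening"],np.round(o["wrist_force"],1))
c=cam("wrist"); cv2.imwrite("pics/w3.png",c["frame"])
E
```

```text
[0.6305 0.317  0.0244] 0.7486336291688308 [0.3 0.1 0.2]
```

View pics/w3.png

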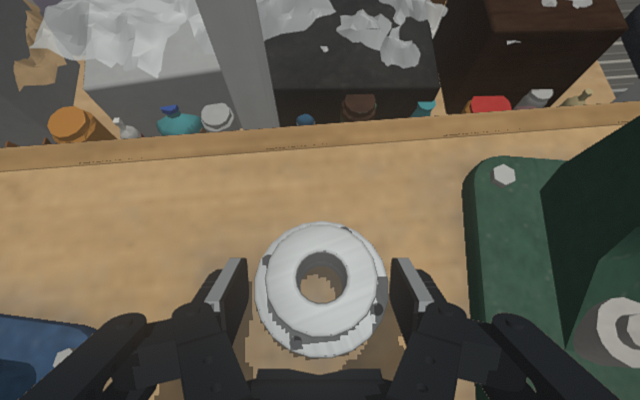

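The pads straddle the boss, which is centred at (320,280). Going down 3 mm more and closing.

>>> {"op": "jog_arm", "data": {"series": [[[-2,0,2,0,0,0,64],[0,0,0,0,0,0,58],[0,0,0,0,0,0,54],[0,0,0,0,0,0,50],[0,0,0,0,0,0,46],[0,0,0,0,0,0,42],[0,0,0,0,0,0,40],[0,0,0,0,0,0,40],[0,0,0,0,0,0,40],[0,0,0,0,0,0,40]]]}}

```text
time_s: 6.3
eef_pos: [0.6291, 0.3168, 0.0208]
eef_rot: [0.014, 0.945, -0.041, 0.324]
wrist_force: [-4.3, -0.2, 6.6]
opening: 0.555
grasp_force: 60.3
```

```bash
python3 - <<'E'
from h import *
p,Rm,o=tcp(); print(p.round(4),o["opening"],o["grasp_force"],np.round(o["wrist_force"],1),np.round(o["q"],3))
c=cam("wrist"); P=cloud(c).reshape(-1,3)
def circ(q,zlo,zhi,c,r=.05):
    q=q[(q[:,2]>zlo)&(q[:,2]<zhi)&(np.hypot(q[:,0]-c[0],q[:,1]-c[1])<r)]
    return q.mean(0).round(4),np.quantile(q[:,2],[.1,.5,.9]).round(4)
print(circ(P,.029,.05,(.6265,.3165),.02))
plan(p+[-.0,0,.09],Rm,5)
E
```

```text
[0.6291 0.3168 0.0208] 0.5549647329641363 60.28926456347108 [-4.3 -0.2  6.6] [ 0.439  0.534  1.803 -0.992  0.376  2.957]
(array([0.6258, 0.3164, 0.0347]), array([0.0338, 0.0348, 0.0356]))
shift row mm per axis (world) [ 0. -0. 18.] | 18.0 turn/row deg 0.0
[11.1, 0.0, -14.2] [0.0, 0.0, 0.0]
[11.1, 0.0, -14.2] [0.0, 0.0, 0.0]
[11.1, 0.0, -14.2] [0.0, 0.0, 0.0]
[11.1, 0.0, -14.2] [0.0, 0.0, 0.0]
[11.1, 0.0, -14.2] [0.0, 0.0, 0.0]
```

The bearing is gripped at 60 N. I'll lift it, and fit the arm's kinematics from the logged poses so I can check reach at the spindle.

>>> {"op": "jog_arm", "data": {"series": [[[6,0,-8,0,0,0,40],[11,0,-14,0,0,0,40],[12,0,-16,0,0,0,40],[12,0,-16,0,0,0,40],[12,0,-16,0,0,0,40],[12,0,-16,0,0,0,40],[12,0,-16,0,0,0,40],[12,0,-16,0,0,0,40],[10,0,-12,0,0,0,40],[0,0,0,0,0,0,40]]]}}

```text
time_s: 7.35
eef_pos: [0.6283, 0.3174, 0.1857]
eef_rot: [0.013, 0.945, -0.041, 0.325]
wrist_force: [1.0, 0.8, -3.1]
opening: 0.56
grasp_force: 62.3
```

```bash
cat > kin.py <<'E'
from h import *
from scipy.optimize import least_squares
def fk(q,k):
    h,a0,d,L1,e,L2,L6=k; Y=lambda a:R.from_euler("y",a).as_matrix(); Z=lambda a:R.from_euler("z",a).as_matrix()
    A=Z(q[0]); p=A@[a0,d,h]; A=A@Y(q[1]); p=p+A@[0,0,L1]; A=A@Y(q[2]); p=p+A@[e,0,L2]; w=p
    A=A@Z(q[3])@Y(q[4]); p=p+A@[0,0,L6]; A=A@Z(q[5])
    return p,A,w
S=[([-1.543,.182,1.608,0,1.354,-.206],[.133,-.559,.2303]),([-.259,-.19,1.528,0,1.804,1.078],[.453,.0019,.4604]),
([.418,.142,1.424,-.129,1.354,2.087],[.5599,.3338,.3557]),([.44,.346,1.79,-.673,.517,2.608],[.6298,.3181,.1252]),([.439,.534,1.803,-.992,.376,2.957],[.6291,.3168,.0208])]
E
python3 - <<'E'
from kin import *
p,Rm,o=tcp(); S.append((o["q"],p)); print(p.round(4),o["grasp_force"],np.round(o["wrist_force"],1))
r=least_squares(lambda k:np.concatenate([fk(q,k)[0]-x for q,x in S]),[.3,.0,.117,.45,0,.4,.2]); K=r.x; np.save("K.npy",K)
print(K.round(4),"res mm",(r.fun*1e3).round(1)); pf,A,w=fk(o["q"],K); C=A.T@Rm; print("tool const",C.round(2).tolist())
lo=[-2.99,-.89,.3,-1.14,0,-3.12]; hi=[2.99,2.07,2.58,4.28,2.63,3.12]
SP=np.array([.3955,.3436,0])
for az in (20,40,50,60,70):
  for z in (.19,.04):
    a=np.radians(az); t=SP+[.003*np.cos(a),.003*np.sin(a),z]; T=Rt(az,38); best=None
    for q0 in (np.array(o["q"]),np.array([.2,-.3,2.2,.3,1,1.5]),np.array([.2,-.3,2.2,-.5,1,1.5])):
        def f(q):
            p_,A_,_=fk(q,K); return np.r_[(p_-t)*10,R.from_matrix(T.T@A_@C).as_rotvec()]
        s=least_squares(f,np.clip(q0,np.add(lo,.01),np.subtract(hi,.01)),bounds=(lo,hi))
        if best is None or s.cost<best.cost: best=s
    print(az,z,"cost",round(best.cost,5),best.x.round(2),"wrist",fk(best.x,K)[2].round(3))
E
```

```text
[0.6283 0.3174 0.1857] 62.29560373350978 [ 1.   0.8 -3.1]
[3.122e-01 3.000e-04 1.176e-01 4.398e-01 8.630e-02 5.143e-01 3.185e-01] res mm [ 0.2  0.1 -0.  -0.  -0.2 -0.1  0.1 -0.1 -0.   0.2  0.   0.2 -0.2  0.3
 -0.3 -0.  -0.1  0.1]
tool const [[0.0, -1.0, 0.0], [1.0, 0.0, 0.0], [0.0, 0.0, 1.0]]
20 0.19 cost 0.0 [ 0.57 -0.22  2.24 -0.29  0.49  2.01] wrist [0.214 0.278 0.441]
20 0.04 cost 0.00019 [ 0.56  0.16  2.29 -1.14  0.14  2.88] wrist [0.219 0.278 0.295]
40 0.19 cost 0.0 [ 0.36 -0.28  2.28  0.41  0.54  0.95] wrist [0.248 0.219 0.441]
40 0.04 cost 0.0 [ 0.36  0.13  2.34  1.42  0.21 -0.11] wrist [0.248 0.219 0.291]
50 0.19 cost 0.0 [ 0.27 -0.27  2.28  0.61  0.66  0.56] wrist [0.271 0.196 0.441]
50 0.04 cost 0.0 [ 0.27  0.14  2.33  1.31  0.37 -0.22] wrist [0.271 0.196 0.291]
60 0.19 cost 0.0 [ 0.19 -0.23  2.25  0.71  0.79  0.28] wrist [0.299 0.176 0.441]
60 0.04 cost 0.0 [ 0.19  0.16  2.3   1.2   0.52 -0.32] wrist [0.299 0.176 0.291]
70 0.19 cost 0.0 [ 0.13 -0.17  2.2   0.75  0.92  0.07] wrist [0.329 0.162 0.441]
70 0.04 cost 0.0 [ 0.13  0.2   2.25  1.1   0.66 -0.41] wrist [0.329 0.162 0.291]
```

```bash
python3 - <<'E'
from h import *
plan([.3969,.3463,.19],Rt(60,38),14)
E
```

```text
shift row mm per axis (world) [-16.5   2.1   0.3] | 16.7 turn/row deg 4.64
[-12.9, -0.6, -10.5] [0.05, -0.0, -0.064]
[-12.8, -2.0, -10.4] [0.05, -0.0, -0.064]
[-12.7, -3.3, -10.3] [0.05, -0.0, -0.064]
[-12.4, -4.6, -10.1] [0.05, -0.0, -0.064]
[-12.1, -5.9, -9.8] [0.05, -0.0, -0.064]
[-11.7, -7.1, -9.5] [0.05, -0.0, -0.064]
[-11.2, -8.3, -9.1] [0.05, -0.0, -0.064]
[-10.6, -9.5, -8.7] [0.05, -0.0, -0.064]
[-10.0, -10.5, -8.2] [0.05, -0.0, -0.064]
[-9.3, -11.6, -7.6] [0.05, -0.0, -0.064]
[-8.5, -12.5, -7.0] [0.05, -0.0, -0.064]
[-7.7, -13.3, -6.4] [0.05, -0.0, -0.064]
[-6.8, -14.1, -5.7] [0.05, -0.0, -0.064]
[-5.9, -14.8, -5.0] [0.05, -0.0, -0.064]
```

>>> {"op": "jog_arm", "data": {"series": [[[-9,0,-7,0,0,0,40],[-17,0,-14,0,0,0,40],[-20,-1,-16,0,0,0,40],[-20,-1,-16,0,0,0,40],[-20,-1,-16,0,0,0,40],[-11,-1,-8,0.077,0,-0.098,40],[-11,-2,-8,0.077,0,-0.098,40],[-10,-4,-8,0.077,0,-0.098,40],[-10,-5,-8,0.077,0,-0.098,40],[-9,-7,-7,0.077,0,-0.098,40]]]}}

```text
time_s: 8.35
eef_pos: [0.4604, 0.3361, 0.1798]
eef_rot: [-0.066, 0.929, 0.192, 0.309]
wrist_force: [-0.0, 0.6, -3.3]
opening: 0.563
grasp_force: 62.7
```

```bash
python3 - <<'E'
from h import *
p,Rm,o=tcp(); print(p.round(4),o["grasp_force"],np.round(o["q"],3))
plan([.3969,.3463,.18],Rt(60,38),8)
E
```

```text
[0.4604 0.3361 0.1798] 62.70096139982343 [ 0.426 -0.114  2.166 -0.015  0.446  1.6  ]
shift row mm per axis (world) [-7.9  1.3  0. ] | 8.0 turn/row deg 4.57
[-5.4, -4.3, -4.1] [0.048, 0.002, -0.064]
[-5.1, -4.9, -3.9] [0.048, 0.002, -0.064]
[-4.8, -5.4, -3.6] [0.048, 0.002, -0.064]
[-4.4, -5.8, -3.4] [0.048, 0.002, -0.064]
[-4.0, -6.2, -3.1] [0.048, 0.002, -0.064]
[-3.6, -6.6, -2.8] [0.048, 0.002, -0.064]
[-3.2, -7.0, -2.5] [0.048, 0.002, -0.064]
[-2.7, -7.3, -2.1] [0.048, 0.002, -0.064]
```

>>> {"op": "jog_arm", "data": {"series": [[[-5,-4,-4,0.048,0.002,-0.064,40],[-5,-5,-4,0.048,0.002,-0.064,40],[-5,-5,-4,0.048,0.002,-0.064,40],[-4,-6,-3,0.048,0.002,-0.064,40],[-4,-6,-3,0.048,0.002,-0.064,40],[-4,-7,-3,0.048,0.002,-0.064,40],[-3,-7,-3,0.048,0.002,-0.064,40],[-3,-7,-2,0.048,0.002,-0.064,40],[0,0,0,0,0,0,40],[0,0,0,0,0,0,40]]]}}

```text
time_s: 9.35
eef_pos: [0.3994, 0.3461, 0.1817]
eef_rot: [-0.161, 0.82, 0.47, 0.283]
wrist_force: [0.5, 0.0, -3.1]
opening: 0.56
grasp_force: 62.7
```

```bash
python3 - <<'E'
from h import *
p,Rm,o=tcp(); print(p.round(4),o["grasp_force"],np.round(o["q"],3),np.round(o["wrist_force"],1))
c=cam("wrist"); cv2.imwrite("pics/w4.png",c["frame"]); P=cloud(c).reshape(-1,3)
q=P[(np.hypot(*(P[:,:2]-p[:2]).T)<.04)]
zt=p[2]-.021+.034; m=abs(q[:,2]-zt)<.006; b=q[m]
(cx,cy),r=cv2.minEnclosingCircle(b[:,:2].astype(np.float32)); print("top face",len(b),cx,cy,r,np.median(b[:,2]))
A=np.c_[b[:,:2],np.ones(len(b))]; print("tilt",np.linalg.lstsq(A,b[:,2],rcond=None)[0].round(3))
s=P[(P[:,2]>.1)&(P[:,2]<.125)&(np.hypot(P[:,0]-.3955,P[:,1]-.3436)<.02)]; print("spindle seen",len(s),s.mean(0) if len(s) else "")
plan([.3969,.3463,p[2]-.05],Rt(60,38),5)
E
```

```text
[0.3994 0.3461 0.1817] 62.69897483289242 [ 0.189 -0.214  2.253  0.726  0.769  0.269] [ 0.5  0.  -3.1]
top face 9297 0.3976951837539673 0.34314802289009094 0.03767767548561096 0.19557469543753558
tilt [ 0.001 -0.     0.195]
spindle seen 133 [0.3959858  0.34568572 0.11657283]
shift row mm per axis (world) [ -0.5  -0.  -10.1] | 10.1 turn/row deg 0.07
[-6.4, -0.5, 7.8] [0.001, 0.0, -0.001]
[-6.4, -0.5, 7.8] [0.001, 0.0, -0.001]
[-6.4, -0.5, 7.8] [0.001, 0.0, -0.001]
[-6.4, -0.5, 7.8] [0.001, 0.0, -0.001]
[-6.4, -0.5, 7.8] [0.001, 0.0, -0.001]
```

View pics/w4.png

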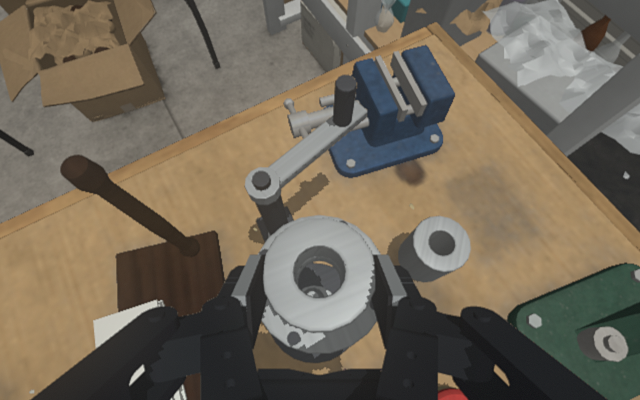

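The bearing is level, its bore is at (320,272), and the spindle tip shows through the bore at about (315,290). I'll compute the bore centre before lowering.

```bash
python3 - <<'E'
from h import *
c=cam("wrist"); p,Rm,o=tcp()
def onplane(u,v,z):
    d=c["R"]@np.array([(u-c["cx"])/c["fx"],(v-c["cy"])/c["fy"],1]); C=np.array(c["xyz"]); return C+d*(z-C[2])/d[2]
P=cloud(c); m=(abs(P[...,2]-.1955)<.004)&(np.hypot(P[...,0]-p[0],P[...,1]-p[1])<.034)
m=m.astype(np.uint8); cs,h=cv2.findContours(m,cv2.RETR_CCOMP,cv2.CHAIN_APPROX_NONE)
for k,hh in zip(cs,h[0]):
    if len(k)>40:
        W=np.array([onplane(u,v,.1955) for u,v in k[:,0]]); (x,y),r=cv2.minEnclosingCircle(W[:,:2].astype(np.float32)); print(len(k),hh[3],round(x,4),round(y,4),round(r,4))
q=P.reshape(-1,3); s=q[(q[:,2]>.1)&(q[:,2]<.125)&(np.hypot(q[:,0]-.3955,q[:,1]-.3436)<.02)]; print(s.min(0),s.max(0))
E
```

```text
510 -1 0.398 0.3434 0.0317
144 3 0.398 0.3435 0.0111
[0.3911261  0.34138066 0.10818291] [0.40080077 0.35078206 0.12191798]
```

>>> {"op": "jog_arm", "data": {"series": [[[-1,-2.4,-0.7,0,0,0,40],[-3,0,4,0,0,0,40],[-6,0,8,0,0,0,40],[-6,0,8,0,0,0,40],[-6,0,8,0,0,0,40],[-6,0,8,0,0,0,40],[-6,0,7,0,0,0,40],[-6,0,7,0,0,0,40],[-4,0,5,0,0,0,40],[0,0,0,0,0,0,40]]]}}

```text
time_s: 10.45
eef_pos: [0.3969, 0.3464, 0.1116]
eef_rot: [-0.161, 0.82, 0.471, 0.283]
wrist_force: [1.0, -0.1, -3.8]
opening: 0.558
grasp_force: 62.7
```

```bash
python3 - <<'E'
from h import *
p,Rm,o=tcp(); print(p.round(4),o["grasp_force"],np.round(o["q"],3),np.round(o["wrist_force"],1))
plan([.3970,.3461,.0445],Rt(60,38),8)
E
```

```text
[0.3969 0.3464 0.1116] 62.703931387513876 [ 0.19  -0.052  2.297  0.906  0.628  0.034] [ 1.  -0.1 -3.8]
shift row mm per axis (world) [ 0.  -0.  -8.4] | 8.4 turn/row deg 0.03
[-5.2, 0.0, 6.6] [0.001, 0.0, -0.0]
[-5.2, 0.0, 6.6] [0.001, 0.0, -0.0]
[-5.2, 0.0, 6.6] [0.001, 0.0, -0.0]
[-5.2, 0.0, 6.6] [0.001, 0.0, -0.0]
[-5.2, 0.0, 6.6] [0.001, 0.0, -0.0]
[-5.2, 0.0, 6.6] [0.001, 0.0, -0.0]
[-5.2, 0.0, 6.6] [0.001, 0.0, -0.0]
[-5.2, 0.0, 6.6] [0.001, 0.0, -0.0]
```

No contact forces so far, and the bearing is over the spindle. Lowering it to just above the shoulder.

>>> {"op": "jog_arm", "data": {"series": [[[-5,0,6.5,0,0,0,40],[-5,0,6.5,0,0,0,40],[-5,0,6.5,0,0,0,40],[-5,0,6.5,0,0,0,40],[-5,0,6.5,0,0,0,40],[-5,0,6.5,0,0,0,40],[-5,0,6.5,0,0,0,40],[-4,0,5,0,0,0,40],[-2,0,2.5,0,0,0,40],[0,0,0,0,0,0,40]]]}}

```text
time_s: 11.45
eef_pos: [0.397, 0.3468, 0.0452]
eef_rot: [-0.161, 0.819, 0.472, 0.283]
wrist_force: [-3.8, -1.5, -5.3]
opening: 0.556
grasp_force: 62.8
```

>>> {"op": "jog_arm", "data": {"series": [[[-0.6,0,0.8,0,0,0,40],[0,0,0,0,0,0,40],[-0.6,0,0.8,0,0,0,40],[0,0,0,0,0,0,40],[-0.6,0,0.8,0,0,0,40],[0,0,0,0,0,0,40],[-0.6,0,0.8,0,0,0,40],[0,0,0,0,0,0,40],[0,0,0,0,0,0,40],[0,0,0,0,0,0,40]]]}}

```text
time_s: 12.45
eef_pos: [0.397, 0.3471, 0.0419]
eef_rot: [-0.162, 0.819, 0.472, 0.283]
wrist_force: [-7.1, -3.4, 1.0]
opening: 0.56
grasp_force: 63.6
```

```bash
python3 - <<'E'
from h import *
p,Rm,o=tcp(); print(p.round(4),np.round(o["wrist_force"],1),np.round(o["torque"],2))
c=cam("wrist"); P=cloud(c); q=P.reshape(-1,3)
b=q[(np.hypot(q[:,0]-.3955,q[:,1]-.3436)<.024)&(np.hypot(q[:,0]-.3955,q[:,1]-.3436)>.013)&(q[:,2]>.045)&(q[:,2]<.07)]
A=np.c_[b[:,:2]-[.3955,.3436],np.ones(len(b))]; print("top z plane",len(b),np.linalg.lstsq(A,b[:,2],rcond=None)[0].round(4))
E
```

```text
[0.397  0.3471 0.0419] [-7.1 -3.4  1. ] [-0.83  1.2   0.51]
top z plane 5685 [ 0.0116 -0.0069  0.056 ]
```

>>> {"op": "jog_arm", "data": {"series": [[[-1.3,-0.8,-1,0,0,0,40],[0,0,0,0,0,0,40],[0,0,0,0,0,0,40],[0,0,0,0,0,0,40],[0,0,0,0,0,0,40],[0,0,0,0,0,0,40],[0,0,0,0,0,0,40],[0,0,0,0,0,0,40],[0,0,0,0,0,0,40],[0,0,0,0,0,0,40]]]}}

```text
time_s: 13.5
eef_pos: [0.3969, 0.346, 0.0422]
eef_rot: [-0.161, 0.819, 0.471, 0.284]
wrist_force: [0.5, -0.1, -2.7]
opening: 0.556
grasp_force: 62.7
```

```bash
python3 - <<'E'
from h import *
p,Rm,o=tcp(); print(p.round(4),np.round(o["wrist_force"],1),np.round(o["torque"],2))
c=cam("wrist"); cv2.imwrite("pics/w5.png",c["frame"])
E
```

```text
[0.3969 0.346  0.0422] [ 0.5 -0.1 -2.7] [-0.55  0.33  0.04]
```

View pics/w5.png

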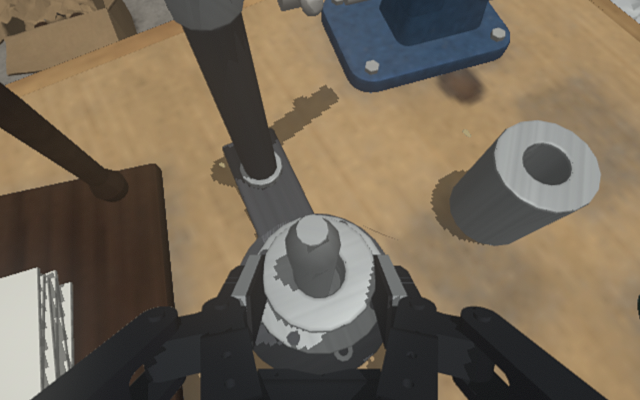

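The bearing is threaded on the spindle (tip at (313,228), bore around (320,270)). Contact was relieved by the shift, and the only load left is the bearing's weight. Easing it down onto the shoulder.

>>> {"op": "jog_arm", "data": {"series": [[[-0.6,0,0.8,0,0,0,40],[0,0,0,0,0,0,40],[-0.6,0,0.8,0,0,0,40],[0,0,0,0,0,0,40],[0,0,0,0,0,0,40],[-0.3,0,0.4,0,0,0,40],[0,0,0,0,0,0,40],[0,0,0,0,0,0,40],[0,0,0,0,0,0,40],[0,0,0,0,0,0,40]]]}}

```text
time_s: 14.55
eef_pos: [0.3972, 0.3465, 0.0408]
eef_rot: [-0.162, 0.819, 0.472, 0.285]
wrist_force: [-7.8, -8.2, 14.4]
opening: 0.558
grasp_force: 64.8
```

It is seated: z matches the 20 mm shoulder and the upward reaction has risen to 14 N. Releasing, then backing out along the tool axis.

>>> {"op": "jog_arm", "data": {"series": [[[0.4,0,-0.6,0,0,0,40],[0,0,0,0,0,0,48],[0,0,0,0,0,0,52],[0,0,0,0,0,0,56],[0,0,0,0,0,0,60],[0,0,0,0,0,0,64],[0,0,0,0,0,0,66],[0,0,0,0,0,0,66],[0,0,-10,0,0,0,66],[0,0,-20,0,0,0,66]]]}}

```text
time_s: 15.55
eef_pos: [0.3867, 0.33, 0.0634]
eef_rot: [-0.162, 0.82, 0.472, 0.283]
wrist_force: [0.4, 0.8, 0.4]
opening: 0.774
grasp_force: 0.0
```

```bash
python3 - <<'E'
from h import *
p,Rm,o=tcp(); print(p.round(4),np.round(o["wrist_force"],1),o["opening"],o["grasp_force"])
c=cam("wrist"); P=cloud(c); q=P.reshape(-1,3); rr=np.hypot(q[:,0]-.3955,q[:,1]-.3436)
b=q[(rr<.024)&(rr>.013)&(q[:,2]>.045)&(q[:,2]<.07)]
A=np.c_[b[:,:2]-[.3955,.3436],np.ones(len(b))]; print("top z plane",len(b),np.linalg.lstsq(A,b[:,2],rcond=None)[0].round(4))
f=q[(rr>.02)&(rr<.042)&(q[:,2]>.026)&(q[:,2]<.06)]; print(cv2.minEnclosingCircle(f[:,:2].astype(np.float32)))
E
```

```text
[0.3867 0.33   0.0634] [0.4 0.8 0.4] 0.773998110216442 0.0
top z plane 3859 [0.0012 0.0002 0.0548]
((0.3957171142101288, 0.34330323338508606), 0.034021638333797455)
```

The bearing is home: flat, centred, top at 54 mm. Retreating and straightening the tool for the spacer.

>>> {"op": "jog_arm", "data": {"series": [[[0,0,-30,0,0,0,75],[0,0,-35,0,0,0,85],[0,0,-35,0,0,0,85],[10,0,-15,0,0,0,85],[8,0,-14,0,-0.1326,0,85],[7,0,-14,0,-0.1326,0,85],[5,0,-14,0,-0.1326,0,85],[4,0,-14,0,-0.1326,0,85],[2,0,-5,0,-0.1326,0,85],[0,0,0,0,0,0,85]]]}}

```text
time_s: 16.6
eef_pos: [0.3544, 0.2757, 0.2246]
eef_rot: [-0.005, 0.865, 0.501, 0.009]
wrist_force: [0.4, 0.7, -0.3]
opening: 0.996
grasp_force: 0.0
```

```bash
python3 - <<'E'
from h import *
p,Rm,o=tcp(); print(p.round(4),np.round(o["q"],2),Rm.round(3).tolist())
print("A");plan([.43,.335,.215],Rt(45,0),3)
S=np.array([.515,.3331])
a=np.radians(45); f=np.array([np.cos(a),np.sin(a)]); l=np.array([-f[1],f[0]])
d=S-[.43,.335]; print("B local total x,y mm",d@f*1e3,-d@l*1e3)
E
```

```text
[0.3544 0.2757 0.2246] [ 0.39 -0.12  1.93  0.01  1.31  0.91] [[0.498, 0.867, 0.011], [0.867, -0.498, 0.017], [0.02, 0.001, -1.0]]
A
shift row mm per axis (world) [25.2 19.8 -3.2] | 32.2 turn/row deg 5.06
[29.6, 12.0, 3.8] [-0.001, -0.007, 0.088]
[30.6, 9.4, 3.6] [-0.001, -0.007, 0.088]
[31.3, 6.6, 3.4] [-0.001, -0.007, 0.088]
B local total x,y mm 58.76057351660211 61.447579285111
```

>>> {"op": "jog_arm", "data": {"series": [[[30,12,4,-0.001,-0.007,0.088,85],[31,9,3,-0.001,-0.007,0.088,85],[31,7,3,-0.001,-0.007,0.088,85],[15,15,0,0,0,0,85],[15,15,10,0,0,0,85],[15,16,20,0,0,0,85],[14,15,30,0,0,0,85],[0,0,30,0,0,0,85],[0,0,15,0,0,0,85],[0,0,0,0,0,0,85]]]}}

```text
time_s: 17.6
eef_pos: [0.5113, 0.3295, 0.1073]
eef_rot: [-0.0, 0.925, 0.381, -0.003]
wrist_force: [-1.5, -0.9, 0.1]
opening: 0.991
grasp_force: 0.0
```

```bash
python3 - <<'E'
from h import *
p,Rm,o=tcp(); print(p.round(4),np.round(o["q"],2),np.round(o["wrist_force"],1))
c=cam("wrist"); q=cloud(c).reshape(-1,3); m=(q[:,2]>.056)&(q[:,2]<.066)&(np.hypot(q[:,0]-.515,q[:,1]-.333)<.04); print(m.sum(),cv2.minEnclosingCircle(q[m][:,:2].astype(np.float32)) if m.any() else "")
plan([.515,.3331,.028],Rt(45,0),6)
E
```

```text
[0.5113 0.3295 0.1073] [0.38 0.39 1.61 0.   1.15 1.17] [-1.5 -0.9  0.1]
4137 ((0.5140781402587891, 0.33296987414360046), 0.02509373240172863)
shift row mm per axis (world) [  0.4   0.5 -13.6] | 13.6 turn/row deg 0.04
[0.6, -0.0, 13.6] [-0.0, 0.0, -0.001]
[0.6, -0.1, 13.6] [-0.0, 0.0, -0.001]
[0.6, -0.1, 13.6] [-0.0, 0.0, -0.001]
[0.6, -0.1, 13.6] [-0.0, 0.0, -0.001]
[0.6, -0.1, 13.6] [-0.0, 0.0, -0.001]
[0.6, -0.1, 13.6] [-0.0, 0.0, -0.001]
```

>>> {"op": "jog_arm", "data": {"series": [[[1,0,14,0,0,0,85],[1,0,14,0,0,0,85],[1,0,14,0,0,0,85],[0,0,14,0,0,0,85],[0,0,14,0,0,0,70],[0,0,11,0,0,0,64],[0,0,0,0,0,0,56],[0,0,0,0,0,0,48],[0,0,0,0,0,0,40],[0,0,0,0,0,0,40]]]}}

```text
time_s: 18.65
eef_pos: [0.5165, 0.333, 0.0299]
eef_rot: [0.0, 0.925, 0.381, 0.001]
wrist_force: [1.0, 0.3, -2.4]
opening: 0.559
grasp_force: 63.4
```

>>> {"op": "jog_arm", "data": {"series": [[[0,0,0,0,0,0,40],[0,0,0,0,0,0,40],[0,0,-8,0,0,0,40],[0,0,-15,0,0,0,40],[0,0,-25,0,0,0,40],[0,0,-30,0,0,0,40],[0,0,-35,0,0,0,40],[0,0,-30,0,0,0,40],[0,0,-15,0,0,0,40],[0,0,0,0,0,0,40]]]}}

```text
time_s: 19.65
eef_pos: [0.5177, 0.3338, 0.1912]
eef_rot: [0.0, 0.925, 0.381, 0.003]
wrist_force: [0.5, 0.3, -2.5]
opening: 0.562
grasp_force: 63.7
```

```bash
python3 - <<'E'
from h import *
p,Rm,o=tcp(); print(p.round(4),o["grasp_force"],o["opening"],np.round(o["wrist_force"],1))
c=cam("wrist"); cv2.imwrite("pics/w6.png",c["frame"])
P=cloud(c); zt=p[2]+.032; 
def onplane(u,v,z):
    d=c["R"]@np.array([(u-c["cx"])/c["fx"],(v-c["cy"])/c["fy"],1]); C=np.array(c["xyz"]); return C+d*(z-C[2])/d[2]
b=P[(abs(P[...,2]-zt)<.015)&(np.hypot(P[...,0]-p[0],P[...,1]-p[1])<.024)]; zt=np.median(b[:,2]); print("top z",zt)
A=np.c_[b[:,:2]-p[:2],np.ones(len(b))]; print(np.linalg.lstsq(A,b[:,2],rcond=None)[0].round(3))
m=((abs(P[...,2]-zt)<.004)&(np.hypot(P[...,0]-p[0],P[...,1]-p[1])<.034)).astype(np.uint8); cs,h=cv2.findContours(m,cv2.RETR_CCOMP,cv2.CHAIN_APPROX_NONE)
for k,hh in zip(cs,h[0]):
    if len(k)>40:
        W=np.array([onplane(u,v,zt) for u,v in k[:,0]]); print(len(k),hh[3],cv2.minEnclosingCircle(W[:,:2].astype(np.float32)))
plan([.3955,.3437,p[2]+.01],Rt(45,0),8)
E
```

```text
[0.5177 0.3338 0.1912] 63.668016381561756 0.5615356043135574 [ 0.5  0.3 -2.5]
top z 0.22297355783520162
[-0.003 -0.006  0.222]
560 -1 ((0.52335125207901, 0.33758804202079773), 0.03254183381795883)
167 2 ((0.518440306186676, 0.334499716758728), 0.010939654894173145)
shift row mm per axis (world) [-15.1   1.3   1.6] | 15.3 turn/row deg 0.03
[-9.8, -11.6, -1.6] [0.0, -0.0, -0.0]
[-9.8, -11.6, -1.6] [0.0, -0.0, -0.0]
[-9.8, -11.6, -1.6] [0.0, -0.0, -0.0]
[-9.8, -11.6, -1.6] [0.0, -0.0, -0.0]
[-9.8, -11.6, -1.6] [0.0, -0.0, -0.0]
[-9.8, -11.6, -1.6] [0.0, -0.0, -0.0]
[-9.8, -11.6, -1.6] [0.0, -0.0, -0.0]
[-9.8, -11.6, -1.6] [0.0, -0.0, -0.0]
```

View pics/w6.png

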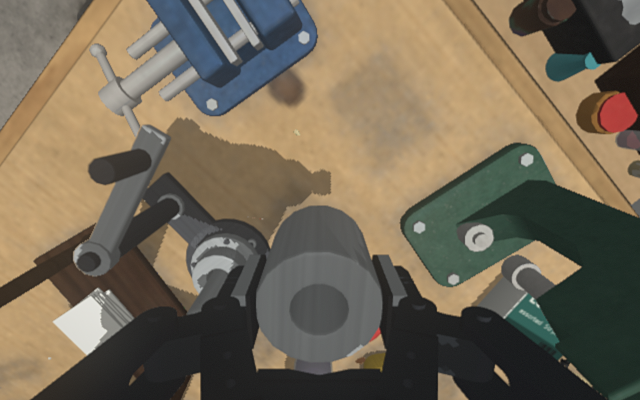

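The spacer is held level, with its bore at (318,312) in the picture. The stand with the bearing shows at the left, around (225,250). Moving over the spindle.

>>> {"op": "jog_arm", "data": {"series": [[[-5,-6,0,0,0,0,40],[-10,-12,0,0,0,0,40],[-11,-12,0,0,0,0,40],[-11,-12,0,0,0,0,40],[-11,-13,0,0,0,0,40],[-11,-13,0,0,0,0,40],[-11,-13,0,0,0,0,40],[-6,-8,0,0,0,0,40],[-4,-4,0,0,0,0,40],[0,0,0,0,0,0,40]]]}}

```text
time_s: 20.7
eef_pos: [0.3928, 0.3426, 0.1866]
eef_rot: [0.001, 0.924, 0.381, -0.0]
wrist_force: [0.4, -0.4, -1.9]
opening: 0.557
grasp_force: 63.6
```

```bash
cat >> h.py <<'E'
def bore(c,p,rad=.034):
    P=cloud(c); near=np.hypot(P[...,0]-p[0],P[...,1]-p[1])
    zt=np.median(P[...,2][(abs(P[...,2]-p[2]-.031)<.01)&(near<.024)])
    def onp(u,v):
        d=c["R"]@np.array([(u-c["cx"])/c["fx"],(v-c["cy"])/c["fy"],1]); C=np.array(c["xyz"]); return C+d*(zt-C[2])/d[2]
    m=((abs(P[...,2]-zt)<.004)&(near<rad)).astype(np.uint8); cs,h=cv2.findContours(m,cv2.RETR_CCOMP,cv2.CHAIN_APPROX_NONE)
    for k,hh in zip(cs,h[0]):
        if len(k)>60 and hh[3]>=0: print("bore",zt.round(4),cv2.minEnclosingCircle(np.array([onp(u,v) for u,v in k[:,0]])[:,:2].astype(np.float32)))
E
python3 - <<'E'
from h import *
c=cam("wrist"); p,Rm,o=tcp(); print(p.round(4),np.round(o["wrist_force"],1)); bore(c,p)
c=cam("wrist"); q=cloud(c).reshape(-1,3); s=q[(q[:,2]>.1)&(q[:,2]<.125)&(np.hypot(q[:,0]-.3955,q[:,1]-.3436)<.02)]; print(len(s),s.min(0) if len(s) else "",s.max(0) if len(s) else "")
plan([.3948,.343,.14],Rt(45,0),5)
E
```

```text
[0.3936 0.3426 0.187 ] [ 0.1 -0.1 -2.1]
bore 0.2185 ((0.3937571346759796, 0.3433552086353302), 0.010969923809170723)
24 [0.39475963 0.34491736 0.10026703] [0.40064895 0.35104646 0.10498721]
shift row mm per axis (world) [ 0.1  0.1 -9.4] | 9.4 turn/row deg 0.05
[0.2, 0.0, 9.4] [0.0, -0.0, -0.001]
[0.2, 0.0, 9.4] [0.0, -0.0, -0.001]
[0.2, 0.0, 9.4] [0.0, -0.0, -0.001]
[0.2, 0.0, 9.4] [0.0, -0.0, -0.001]
[0.2, 0.0, 9.4] [0.0, -0.0, -0.001]
```

>>> {"op": "jog_arm", "data": {"series": [[[0.9,0.9,4,0,0,0,40],[0,0,8,0,0,0,40],[0,0,10,0,0,0,40],[0,0,10,0,0,0,40],[0,0,10,0,0,0,40],[0,0,10,0,0,0,40],[0,0,10,0,0,0,40],[0,0,10,0,0,0,40],[0,0,8,0,0,0,40],[0,0,4,0,0,0,40]]]}}

```text
time_s: 21.8
eef_pos: [0.3946, 0.3424, 0.1022]
eef_rot: [0.001, 0.925, 0.381, -0.0]
wrist_force: [0.8, -1.7, -1.3]
opening: 0.562
grasp_force: 63.6
```

```bash
python3 - <<'E'
from h import *
p,Rm,o=tcp(); print(p.round(4),np.round(o["wrist_force"],1),np.round(o["torque"],2),o["grasp_force"])
E
```

```text
[0.3946 0.3424 0.1022] [ 0.8 -1.7 -1.3] [-0.02  0.05 -0.02] 63.640232998877764
```

>>> {"op": "jog_arm", "data": {"series": [[[0,0,4,0,0,0,40],[0,0,4,0,0,0,40],[0,0,3,0,0,0,40],[0,0,2,0,0,0,40],[0,0,1,0,0,0,40],[0,0,1,0,0,0,40],[0,0,1,0,0,0,40],[0,0,0,0,0,0,40],[0,0,0,0,0,0,40],[0,0,0,0,0,0,40]]]}}

```text
time_s: 22.8
eef_pos: [0.3951, 0.3426, 0.0874]
eef_rot: [0.0, 0.925, 0.381, 0.0]
wrist_force: [0.1, 0.8, -2.5]
opening: 0.56
grasp_force: 63.6
```

>>> {"op": "jog_arm", "data": {"series": [[[0,0,1,0,0,0,40],[0,0,1,0,0,0,40],[0,0,1,0,0,0,40],[0,0,0.5,0,0,0,40],[0,0,0,0,0,0,40],[0,0,0.5,0,0,0,40],[0,0,0,0,0,0,40],[0,0,0.5,0,0,0,40],[0,0,0,0,0,0,40],[0,0,0,0,0,0,40]]]}}

```text
time_s: 23.8
eef_pos: [0.3951, 0.3426, 0.0828]
eef_rot: [0.0, 0.925, 0.381, 0.0]
wrist_force: [-0.2, 0.4, -2.8]
opening: 0.559
grasp_force: 63.6
```

>>> {"op": "jog_arm", "data": {"series": [[[0,0,0.5,0,0,0,40],[0,0,0,0,0,0,40],[0,0,0.5,0,0,0,40],[0,0,0,0,0,0,40],[0,0,0.4,0,0,0,40],[0,0,0,0,0,0,40],[0,0,0,0,0,0,40],[0,0,0,0,0,0,40],[0,0,0,0,0,0,40],[0,0,0,0,0,0,40]]]}}

```text
time_s: 24.8
eef_pos: [0.3953, 0.3428, 0.0826]
eef_rot: [0.0, 0.925, 0.381, 0.0]
wrist_force: [-3.8, -2.2, 9.8]
opening: 0.558
grasp_force: 65.1
```

```bash
python3 - <<'E'
from h import *
c=cam("wrist"); p,Rm,o=tcp(); print(p.round(4),np.round(o["wrist_force"],1)); q=cloud(c).reshape(-1,3)
rr=np.hypot(q[:,0]-p[0],q[:,1]-p[1]); b=q[(rr<.024)&(rr>.013)&(abs(q[:,2]-.115)<.008)]
A=np.c_[b[:,:2]-p[:2],np.ones(len(b))]; print("top",np.median(b[:,2]),np.linalg.lstsq(A,b[:,2],rcond=None)[0].round(3))
E
```

```text
[0.3953 0.3428 0.0827] [-2.8 -2.1 10.5]
top 0.11467337171006677 [-0.016 -0.015  0.115]
```

The spacer rests on the bearing: 10 N reaction, top at about 114 mm. Releasing and rising straight up.

>>> {"op": "jog_arm", "data": {"series": [[[0,0,-0.6,0,0,0,40],[0,0,0,0,0,0,48],[0,0,0,0,0,0,52],[0,0,0,0,0,0,56],[0,0,0,0,0,0,62],[0,0,0,0,0,0,70],[0,0,0,0,0,0,80],[0,0,0,0,0,0,80],[0,0,-5,0,0,0,80],[0,0,-20,0,0,0,80]]]}}

```text
time_s: 25.85
eef_pos: [0.3935, 0.3417, 0.1056]
eef_rot: [0.001, 0.925, 0.381, -0.002]
wrist_force: [-0.1, -0.9, -0.0]
opening: 0.941
grasp_force: 0.0
```

>>> {"op": "jog_arm", "data": {"series": [[[0,0,-30,0,0,0,80],[0,0,-35,0,0,0,70],[0,0,-40,0,0,0,50],[0,0,-40,0,0,0,30],[0,0,-20,0,0,0,10],[0,0,0,0,0,0,0],[0,0,0,0,0,0,0],[0,0,0,0,0,0,0],[0,0,0,0,0,0,0],[0,0,0,0,0,0,0]]]}}

```text
time_s: 26.85
eef_pos: [0.3944, 0.3424, 0.2707]
eef_rot: [0.001, 0.925, 0.381, -0.001]
wrist_force: [-0.6, -0.6, 0.2]
opening: 0.004
grasp_force: 0.0
```

```bash
python3 - <<'E'
from h import *
c=cam("wrist"); p,Rm,o=tcp(); print(p.round(4),np.round(o["wrist_force"],1),o["opening"]); q=cloud(c).reshape(-1,3)
rr=np.hypot(q[:,0]-.3955,q[:,1]-.3436); b=q[(rr<.03)&(q[:,2]>.11)&(q[:,2]<.118)]
print("spacer top",len(b),np.median(b[:,2]),cv2.minEnclosingCircle(b[:,:2].astype(np.float32)) if len(b) else "")
s=np.array([.476,.4395]); b=q[(np.hypot(q[:,0]-s[0],q[:,1]-s[1])<.03)&(q[:,2]>.16)&(q[:,2]<.18)]; print("post",len(b),b.mean(0) if len(b) else "",np.max(b[:,2]) if len(b) else "")
c=cam("top"); q=cloud(c).reshape(-1,3)
b=q[(np.hypot(q[:,0]-s[0],q[:,1]-s[1])<.03)&(q[:,2]>.16)&(q[:,2]<.18)]; print("post top",len(b),b.mean(0) if len(b) else "")
c=cam("side"); q=cloud(c).reshape(-1,3); cv2.imwrite("pics/s2.png",c["frame"])
b=q[(np.hypot(q[:,0]-s[0],q[:,1]-s[1])<.03)&(q[:,2]>.145)&(q[:,2]<.18)]; print("post side",len(b),b.min(0),b.max(0),b.mean(0))
E
```

```text
[0.3946 0.3425 0.271 ] [-0.5  0.3  0.2] -2.6361230871224266e-05
spacer top 1933 0.11452904355454446 ((0.39503178000450134, 0.3423098921775818), 0.02515164017677307)
post 461 [0.47341812 0.43886554 0.1719353 ] 0.1750915368993435
post top 26 [0.47556286 0.43922431 0.17035189]
post side 105 [0.4667415  0.43390598 0.14523168] [0.47889263 0.44878444 0.17374742] [0.47195256 0.44430861 0.16039228]
```

View pics/s2.png

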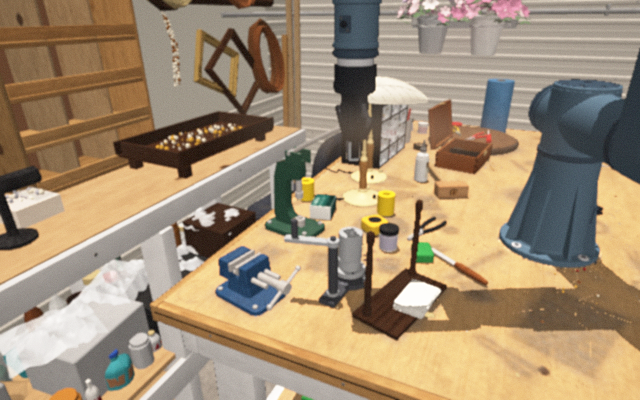

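The side view shows the spacer stacked over the bearing on the spindle at about (349,250). The keeper arm is still swung out, with its post near (293,230), and everything else is where it was. Next I'll cage the keeper post between half-open fingers and sweep it round the arc.

```bash
cat > kp.py <<'E'
from h import *
from scipy.optimize import brentq
S=np.array([.3953,.3435]); post=np.array([.4745,.4390])
piv=lambda s:S+.08*np.array([-np.sin(s),np.cos(s)])
psi=brentq(lambda s:np.linalg.norm(post-piv(s))-.075,-.3,.05); V=piv(psi)
a0=np.arctan2(*(post-V)[::-1]); aend=psi-1.57
def tgt(al,z): return [V[0]+.075*np.cos(al),V[1]+.075*np.sin(al),z],Rt(np.degrees(al)+180,0)
E
python3 - <<'E'
from kp import *
print("psi",np.degrees(psi),"V",V,"a0",np.degrees(a0),"value",.5-(a0-psi),"aend",np.degrees(aend))
p,Rm,o=tcp(); t=tgt(a0,.271)
yaw=np.degrees(np.arctan2(Rm[1,0],Rm[0,0])); dy=(np.degrees(a0)+180-yaw); print("yaw",yaw,"turn",dy)
n=20; s=(np.array(t[0])-p)/n
for i in range(n):
    a=np.radians(yaw+dy*i/n); print((s[0]*np.cos(a)+s[1]*np.sin(a))*1e3//.1/10,(s[0]*np.sin(a)-s[1]*np.cos(a))*1e3//.1/10,end=" | ")
print("rz",-np.radians(dy)/n)
E
```

```text
psi -4.20422994079324 V [0.40116495 0.42328473] a0 12.095220331507518 value 0.21552092648326548 aend -94.15860377633248
yaw 44.788061625837216 turn 147.3071587056703
6.2 -0.7 | 6.2 0.1 | 6.1 0.9 | 5.9 1.7 | 5.7 2.5 | 5.3 3.2 | 4.8 3.8 | 4.3 4.4 | 3.7 5.0 | 3.0 5.4 | 2.3 5.8 | 1.5 6.0 | 0.7 6.2 | -0.1 6.2 | -0.9 6.2 | -1.7 6.0 | -2.4 5.7 | -3.1 5.4 | -3.8 4.9 | -4.4 4.4 | rz -0.12854974655858878
```

>>> {"op": "jog_arm", "data": {"series": [[[6,-1,0,0,0,-0.128,10],[6,0,0,0,0,-0.128,20],[6,1,0,0,0,-0.128,28],[6,2,0,0,0,-0.128,28],[6,3,0,0,0,-0.128,28],[5,3,0,0,0,-0.128,28],[5,4,0,0,0,-0.128,28],[4,4,0,0,0,-0.128,28],[4,5,0,0,0,-0.128,28],[3,5,0,0,0,-0.128,28]]]}}

```text
time_s: 28.0
eef_pos: [0.4338, 0.3904, 0.2718]
eef_rot: [0.0, 0.512, 0.859, -0.0]
wrist_force: [-0.1, 0.1, 0.9]
opening: 0.329
grasp_force: 0.0
```

>>> {"op": "jog_arm", "data": {"series": [[[2,6,0,0,0,-0.128,28],[2,6,0,0,0,-0.128,28],[1,6,0,0,0,-0.128,28],[0,6,0,0,0,-0.128,28],[-1,6,0,0,0,-0.128,28],[-2,6,0,0,0,-0.128,28],[-2,6,0,0,0,-0.128,28],[-3,5,0,0,0,-0.128,28],[-4,5,0,0,0,-0.128,28],[-4,4,0,0,0,-0.128,28]]]}}

```text
time_s: 29.0
eef_pos: [0.4735, 0.4371, 0.2717]
eef_rot: [0.0, -0.103, 0.995, -0.0]
wrist_force: [-0.0, 0.4, -0.2]
opening: 0.327
grasp_force: 0.0
```

```bash
python3 - <<'E'
from kp import *
c=cam("wrist"); p,Rm,o=tcp(); print(p.round(4),np.round(o["q"],2),o["opening"])
q=cloud(c).reshape(-1,3); b=q[(np.hypot(*(q[:,:2]-post).T)<.03)&(q[:,2]>.168)&(q[:,2]<.178)]; print("post",len(b),b.mean(0) if len(b) else "")
cv2.imwrite("pics/w7.png",c["frame"]); t=tgt(a0,.20); plan(*t,4)
E
```

```text
[0.4739 0.4375 0.2716] [ 0.56  0.31  1.37 -0.    1.46 -1.22] 0.3309744315841343
post 264 [0.47269302 0.43899985 0.17274085]
shift row mm per axis (world) [  0.1   0.4 -17.9] | 17.9 turn/row deg 0.01
[-0.2, 0.3, 17.9] [-0.0, 0.0, 0.0]
[-0.2, 0.3, 17.9] [-0.0, 0.0, 0.0]
[-0.2, 0.3, 17.9] [-0.0, 0.0, 0.0]
[-0.2, 0.3, 17.9] [-0.0, 0.0, 0.0]
```

View pics/w7.png

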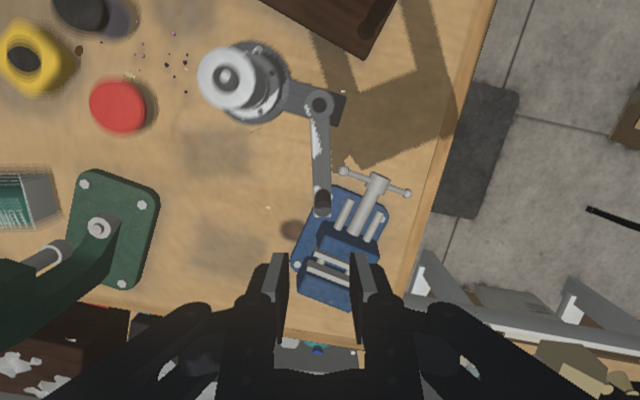

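The wrist view shows the keeper post top at (322,200), pointing up between the open pads, and the vise below them. Lowering over the post.

>>> {"op": "jog_arm", "data": {"series": [[[-1,1,10,0,0,0,28],[0,0,18,0,0,0,28],[0,0,20,0,0,0,28],[0,0,18,0,0,0,28],[0,0,14,0,0,0,28],[0,0,14,0,0,0,28],[0,0,14,0,0,0,28],[0,0,12,0,0,0,28],[0,0,6,0,0,0,28],[0,0,0,0,0,0,28]]]}}

```text
time_s: 30.05
eef_pos: [0.4738, 0.4377, 0.1449]
eef_rot: [-0.0, -0.1, 0.995, -0.001]
wrist_force: [-0.8, 0.5, -0.1]
opening: 0.327
grasp_force: 0.0
```

```bash
python3 - <<'E'
from kp import *
p,Rm,o=tcp(); print(p.round(4),np.round(o["wrist_force"],1),o["opening"])
al=np.arctan2(p[1]-V[1],p[0]-V[0]); print("al",al,"radius",np.hypot(*(p[:2]-V)))
# arc: per-row turn d (clockwise), chord in tool frame
yaw=np.arctan2(Rm[1,0],Rm[0,0]); print("yaw err deg",np.degrees((yaw-np.pi-al+np.pi)%(2*np.pi)-np.pi))
end=aend-.08; print("total turn",al-end)
d=.1
P0=.075*np.array([1,0]); P1=.075*np.array([np.cos(d),-np.sin(d)]); s=P1-P0  # frame: radial out, left
print("row for 0.1 rad: tool x (inward)",-s[0]*1e3,"tool y",s[1]*1e3, "check y axis:",Rm[:,1].round(2))
E
```

```text
[0.4738 0.4377 0.1449] [-0.8  0.5 -0.1] 0.32671186485173703
al 0.19560517487552395 radius 0.07403061043958738
yaw err deg 0.24796501558054898
total turn 1.9189828298532923
row for 0.1 rad: tool x (inward) 0.37468760414806346 tool y -7.487506248512112 check y axis: [-0.2   0.98 -0.  ]
```

>>> {"op": "jog_arm", "data": {"series": [[[0.4,-7.5,0,0,0,0.1,28],[0.4,-7.5,0,0,0,0.1,28],[0.4,-7.5,0,0,0,0.1,28],[0.4,-7.5,0,0,0,0.1,28],[0.4,-7.5,0,0,0,0.1,28],[0.4,-7.5,0,0,0,0.1,28],[0.4,-7.5,0,0,0,0.1,28],[0.4,-7.5,0,0,0,0.1,28],[0.4,-7.5,0,0,0,0.1,28],[0,0,0,0,0,0,28]]]}}

```text
time_s: 31.05
eef_pos: [0.4582, 0.3746, 0.1471]
eef_rot: [0.001, 0.343, 0.939, 0.0]
wrist_force: [-0.2, -0.4, 0.7]
opening: 0.328
grasp_force: 0.0
```

```bash
python3 - <<'E'
from kp import *
c=cam("wrist"); p,Rm,o=tcp(); print(p.round(4),np.round(o["wrist_force"],1))
al=np.arctan2(p[1]-V[1],p[0]-V[0]); yaw=np.arctan2(Rm[1,0],Rm[0,0]); print("al",al,"radius",np.hypot(*(p[:2]-V)),"yaw err",(yaw-np.pi-al+np.pi)%(2*np.pi)-np.pi,"left",al-aend+.08)
q=cloud(c).reshape(-1,3); b=q[(q[:,2]>.167)&(q[:,2]<.178)&(np.hypot(*(q[:,:2]-p[:2]).T)<.018)]; print("post",len(b),b.mean(0) if len(b) else "")
E
```

```text
[0.4583 0.3749 0.147 ] [-0.3 -0.6  0.8]
al -0.7023595714148793 radius 0.07490940293841132 yaw err 0.004228887328856512 left 1.021018083562889
post 1344 [0.46010223 0.37951222 0.1724082 ]
```

Post is following, with light contact and the radius right. Continuing round toward the stop.

>>> {"op": "jog_arm", "data": {"series": [[[0.4,-7.5,0,0,0,0.1,28],[0.4,-7.5,0,0,0,0.1,28],[0.4,-7.5,0,0,0,0.1,28],[0.4,-7.5,0,0,0,0.1,28],[0.4,-7.5,0,0,0,0.1,28],[0.4,-7.5,0,0,0,0.1,28],[0.4,-7.5,0,0,0,0.1,28],[0.4,-7.5,0,0,0,0.1,28],[0.1,-3.7,0,0,0,0.05,28],[0,0,0,0,0,0,28]]]}}

```text
time_s: 32.1
eef_pos: [0.4022, 0.3486, 0.1466]
eef_rot: [0.001, 0.699, 0.715, 0.001]
wrist_force: [-0.1, -0.4, -0.0]
opening: 0.329
grasp_force: 0.0
```

```bash
cat > chk.py <<'E'
from kp import *
c=cam("wrist"); p,Rm,o=tcp(); print(p.round(4),np.round(o["wrist_force"],1))
al=np.arctan2(p[1]-V[1],p[0]-V[0]); print("al",al,"radius",np.hypot(*(p[:2]-V)),"left",al-aend+.08)
q=cloud(c).reshape(-1,3); b=q[(q[:,2]>.167)&(q[:,2]<.178)&(np.hypot(*(q[:,:2]-p[:2]).T)<.018)]
if len(b):
    m=b.mean(0); a=np.arctan2(m[1]-V[1],m[0]-V[0]); print("post",len(b),m,"value",.5-(a-psi))
E
python3 chk.py
```

```text
[0.4023 0.3486 0.1465] [ 0.2 -0.6  0.4]
al -1.5561976115077683 radius 0.07470350707782362 left 0.1671800434700001
post 1335 [0.40716754 0.34979632 0.17239906] value 1.9159187365890842
```

>>> {"op": "jog_arm", "data": {"series": [[[0.1,-3.7,0,0,0,0.05,28],[0.1,-3.7,0,0,0,0.05,28],[0.1,-3,0,0,0,0.04,28],[0,-1.5,0,0,0,0.02,28],[0,-1,0,0,0,0,28],[0,0,0,0,0,0,28],[0,-1,0,0,0,0,28],[0,0,0,0,0,0,28],[0,0,0,0,0,0,28],[0,0,0,0,0,0,28]]]}}

```text
time_s: 33.15
eef_pos: [0.3881, 0.3492, 0.146]
eef_rot: [0.001, 0.754, 0.656, 0.0]
wrist_force: [0.2, 0.1, 0.9]
opening: 0.331
grasp_force: 0.5
```

```bash
python3 chk.py
```

```text
[0.3881 0.3492 0.146 ] [1.2 0.2 1.1]
al -1.7448193573769788 radius 0.07520931740304984 left -0.021441702399210463
post 1336 [0.39347268 0.34977428 0.17245781] value 2.101681016549435
```

>>> {"op": "jog_arm", "data": {"series": [[[0,-1,0,0,0,0,28],[0,0,0,0,0,0,28],[0,-1,0,0,0,0,28],[0,0,0,0,0,0,28],[0,0,0,0,0,0,28],[0,0,0,0,0,0,28],[0,0,0,0,0,0,28],[0,0,0,0,0,0,28],[0,0,0,0,0,0,28],[0,0,0,0,0,0,28]]]}}

```text
time_s: 34.2
eef_pos: [0.3863, 0.3493, 0.146]
eef_rot: [0.001, 0.755, 0.656, 0.0]
wrist_force: [3.6, -2.7, -0.7]
opening: 0.327
grasp_force: 2.2
```

```bash
python3 chk.py
```

```text
[0.3863 0.3493 0.146 ] [ 3.8 -2.5 -1.3]
al -1.7697241403707988 radius 0.07543375374922576 left -0.046346485393030504
post 1337 [0.39157956 0.34991768 0.17240649] value 2.1273326083793203
```

>>> {"op": "jog_arm", "data": {"series": [[[0,-1,0,0,0,0,28],[0,0,0,0,0,0,28],[0,-1,0,0,0,0,28],[0,0,0,0,0,0,28],[0,0,0,0,0,0,28],[0,0,0,0,0,0,28],[0,0,0,0,0,0,28],[0,0,0,0,0,0,28],[0,0,0,0,0,0,28],[0,0,0,0,0,0,28]]]}}

```text
time_s: 35.25
eef_pos: [0.386, 0.3494, 0.1461]
eef_rot: [0.002, 0.755, 0.656, 0.001]
wrist_force: [10.5, -3.8, -5.0]
opening: 0.325
grasp_force: 5.7
```

```bash
python3 chk.py
```

```text
[0.386  0.3494 0.1461] [10.5 -4.1 -5.3]
al -1.7729132435281494 radius 0.0754147835480964 left -0.04953558855038105
post 1327 [0.39155837 0.34992162 0.17241003] value 2.127623486453472
```

The keeper is at its stop: the post has stopped moving and the force is up to 10 N. Centring the cage, then withdrawing straight up.

>>> {"op": "jog_arm", "data": {"series": [[[0,3,0,0,0,0,28],[0,3,0,0,0,0,28],[0,2,0,0,0,0,29],[0,0,0,0,0,0,29],[0,0,-8,0,0,0,29],[0,0,-12,0,0,0,29],[0,0,-20,0,0,0,29],[0,0,-30,0,0,0,29],[0,0,-40,0,0,0,29],[0,0,-40,0,0,0,29]]]}}

```text
time_s: 36.3
eef_pos: [0.3915, 0.3487, 0.2985]
eef_rot: [0.0, 0.754, 0.656, 0.0]
wrist_force: [1.0, -0.5, 0.1]
opening: 0.338
grasp_force: 0.0
```

```bash
python3 - <<'E'
from kp import *
p,Rm,o=tcp(); print(p.round(4),np.round(o["wrist_force"],1))
c=cam("wrist"); f1=c["frame"]; q=cloud(c).reshape(-1,3); b=q[(q[:,2]>.167)&(q[:,2]<.178)&(np.hypot(*(q[:,:2]-[.392,.35]).T)<.02)]
m=b.mean(0); a=np.arctan2(m[1]-V[1],m[0]-V[0]); print("post",len(b),m,"value",.5-(a-psi))
s=cam("side"); cv2.imwrite("pics/end.png",np.hstack([f1[:,100:500],cv2.resize(s["frame"][150:350,200:400],(400,400))]))
P=cloud(s).reshape(-1,3)
for n,ctr,r,zl,zh in (("spacer",(.395,.3436),.03,.06,.112),("bearing flange",(.395,.3436),.04,.02,.032)):
    k=P[(np.hypot(*(P[:,:2]-ctr).T)<r)&(P[:,2]>zl)&(P[:,2]<zh)]; print(n,len(k),k.min(0).round(3),k.max(0).round(3))
E
```

```text
[0.3915 0.3487 0.2985] [ 1.  -0.5  0.1]
post 226 [0.39340855 0.34923751 0.17260241] value 2.101787381720154
spacer 494 [0.37  0.324 0.06 ] [0.419 0.371 0.112]
bearing flange 194 [0.362 0.319 0.02 ] [0.415 0.38  0.032]
```

View pics/end.png

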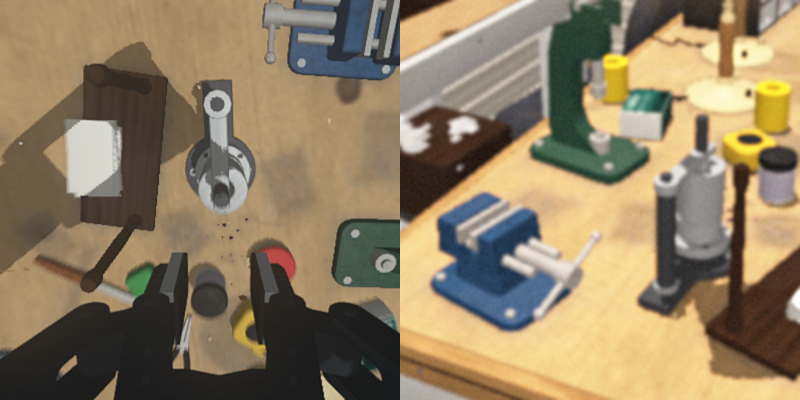

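The left half shows the keeper arm from its pivot (217,103) lying straight over the spindle, with its post at (222,190). The right half shows the bearing and spacer stacked under the arm near (700,210), with the robot clear and the jar, tin and tape undisturbed. Handing in.

```bash
python3 -c "
from bench import ctrl
print(ctrl.hand_in())"
```

```text
the job is handed in; nothing more can be done
None
```

The job is handed in at about 36 s: the bearing is fully home on the shoulder, the spacer sits on it, the keeper arm is at its stop over the spindle, and the tape measure, tin and jar were not touched.

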